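# Lock the snack cups away for the night

## Task

Bedtime: press the green safety hook down through the gap to free the chest's door, slide the door right open, lift the orange-capped pacifier pot out by its handle and stand it in the middle of the cork coaster, and stand every steel snack cup upright on the floor of the chest. Then slide the door fully shut so that the hook snaps up and locks it, and leave the other things on the dresser where they are and standing.

Things in the scene. Friction and masses are not known exactly. Their poses are not given: they have to be found in the camera images.
- chest: White fixed chest. Origin on the dresser top, under the middle of the inner space; x points from the closed half (near the robot) to the latch, z up. Side walls at y +-107 to +-115 mm, x -325 to +113 mm, rise to 136 mm; from x = -110 to -320 mm it is a closed block 122 mm high, over which the door slides. Grey latch housing: x +113 to +183 mm, y +-42 mm, 150 mm high.
- chest_in (a point): Centre of the flat inner floor under the door, 8 mm above the dresser, axes as the chest. The inner space spans x -110 to +105 mm, y -107 to +107 mm about it, 117 mm clear height under the door. All four cups fit, standing two by two about 94 mm apart.
- door (a joint): Wooden sliding door on the chest, metres: 0 shut, 0.215 fully open, sliding along the chest's -x. Panel 212 x 210 mm, top 133 mm above the dresser. Friction about 1.5 N. Once the hook is pressed, a spring bumper (7 N) pushes the door about 35 mm ajar. Latched it reads 0 to 4 mm. Pushed back right to 0 (10 to 15 N near the end) its catch rides over the hook, which snaps up and locks it.
- door_handle (a point): Middle of the door's steel bar handle, 168 mm above the dresser (top 173 mm): bar along the chest's y, 90 mm long, 10 mm wide and high, 30 mm free under it. Moves with the door: with the door shut it is at x = +80 mm of the chest, 28 mm clear of the latch housing (150 mm high, from x = +113 mm). A 36 mm wide tongue at the door's edge reaches 51 mm beyond the handle towards +x.
- hook (a joint): Green sprung safety hook in the latch housing, metres pressed straight down: 0 up (locking the door if it is shut), 0.014 at its stop. Springs back when let go. 2 N at first, 9 N at the stop; the door is freed by 6 to 9 mm of travel.
- hook_pad (a point): Centre of the top of the hook's green press pad (34 mm along the chest's x, 56 mm along y), at x = +153 mm, y = 0 of the chest, 141 mm above the dresser at rest, 9 mm below the rim of the narrow gap in the latch housing's top. The gap, centred on the pad, is 40 mm wide along the chest's x and 64 mm along y: closed fingers fit in from above. Moves with the hook.
- pot: Pacifier pot: same shape and size as a snack cup with the same carry handle, but white with orange cap and handle. Origin: centre of the underside; handle bar along its x, bar centre 93 mm above the origin. At the start it stands somewhere inside the chest.
- coaster: Round cork coaster, 120 mm diameter, 6 mm thick, fixed on the dresser top, among the cups. Origin: centre of the underside.
- cup1: Steel snack cup, 64 mm diameter, blue twist cap (top 64 mm up), 0.13-0.25 kg; 2 to 4 of the cups are present. Origin: centre of the underside, z up. A rigid blue carry handle arches over the cap: its straight top bar runs along the cup's x, 56 mm long, 10 mm wide and high, bar centre 93 mm and top 98 mm above the origin, 24 mm free under it.
- cup2: Steel snack cup, 64 mm diameter, blue twist cap (top 64 mm up), 0.13-0.25 kg; 2 to 4 of the cups are present. Origin: centre of the underside, z up. A rigid blue carry handle arches over the cap: its straight top bar runs along the cup's x, 56 mm long, 10 mm wide and high, bar centre 93 mm and top 98 mm above the origin, 24 mm free under it.
- cup3: Steel snack cup, 64 mm diameter, blue twist cap (top 64 mm up), 0.13-0.25 kg; 2 to 4 of the cups are present. Origin: centre of the underside, z up. A rigid blue carry handle arches over the cap: its straight top bar runs along the cup's x, 56 mm long, 10 mm wide and high, bar centre 93 mm and top 98 mm above the origin, 24 mm free under it.
- cup4: Steel snack cup, 64 mm diameter, blue twist cap (top 64 mm up), 0.13-0.25 kg; 2 to 4 of the cups are present. Origin: centre of the underside, z up. A rigid blue carry handle arches over the cap: its straight top bar runs along the cup's x, 56 mm long, 10 mm wide and high, bar centre 93 mm and top 98 mm above the origin, 24 mm free under it.
- lotion: Bystander: upright yellow lotion bottle, 52 mm diameter, 130 mm tall, among the cups. Origin at its underside's centre.
- pacifier: Bystander: orange pacifier, about 45 mm wide and 39 mm high, lying on the dresser. Origin at its underside's centre.
- books: Bystander: two board books in a stack, 100 x 100 mm, 34 mm high. Origin at the underside's centre.
- wipes: Bystander: white wipes box, 100 x 170 mm, 70 mm high (about 75 mm with its flap). Origin at the underside's centre.
- stacker: Bystander: stacking toy of coloured rings, 90 mm diameter, about 103 mm high. Origin at the underside's centre.

How it is judged:
On the way, in this order (a step that is already met when the one before it is completed fails the run):
1. the green hook is pressed down (at least 7 mm) (value of joint hook above 0.007 m), for 0.05 s.
2. the door is slid open (at least 180 mm) (value of joint door above 0.18 m), for 0.2 s.
At the end, for the whole second after the job is handed in: Every snack cup that is present stands on the chest's floor, upright within 0.15 rad and at rest; the pot stands upright on the coaster within 30 mm of its centre; the door is shut (within 6 mm) with the hook back up (within 4 mm), so it is locked (x of cup1 in the frame of chest between -0.08 and 0.08 m and y of cup1 in the frame of chest between -0.08 and 0.08 m and z of each of cup1, cup2, cup3, cup4 in the frame of chest below 0.018 m and angle between each of cup1, cup2, cup3, cup4, pot's own z axis and vertical below 0.15 rad and linear speed of each of cup1, cup2, cup3, cup4, pot below 0.03 m/s and x of cup2 in the frame of chest between -0.08 and 0.08 m and y of cup2 in the frame of chest between -0.08 and 0.08 m and x of cup3 in the frame of chest between -0.08 and 0.08 m and y of cup3 in the frame of chest between -0.08 and 0.08 m and x of cup4 in the frame of chest between -0.08 and 0.08 m and y of cup4 in the frame of chest between -0.08 and 0.08 m and horizontal distance between pot and coaster below 0.03 m and z of pot in the frame of coaster below 0.012 m and value of joint door below 0.006 m and value of joint hook below 0.004 m); the robot touches nothing.
It fails at once if a bystander is pushed more than 60 mm or knocked over (distance of any of lotion, pacifier, books, wipes, stacker from where it was at the start of the episode above 0.06 m or angle between any of lotion, pacifier, books, wipes, stacker's own z axis and vertical above 0.6 rad).
Of cup1, cup2, cup3, cup4 only 2 to 4 are there at a start; the rules pass over those that are not, and their reading is None.
At some moment in a run one of cup1, cup2, cup3, cup4, pot may be knocked a few centimetres aside while the robot is not near it.
It also fails if it takes over 210 s, if anything falls off the work surface, if the arm or the gripper's body presses on something with over 40 N, if the wrist force passes 120 N, or if a joint passes its speed limit or range.

## Robot

A 6-joint arm with a two-finger parallel gripper is mounted at the origin on the work surface. World frame = base frame: x ahead of the robot, y to its left, z up, the work surface at z = 0. Lengths are in m, angles in rad, forces in N, time in s.
With the tool pointing down it reaches from about 0.325 to 0.775 m from the base axis. Payload 5.5 kg.
Tool frame: the origin (TCP) lies between the finger pads; the fingertips stand tips_ahead ahead of it and the grasp point (between the pads) lies 5 mm behind it (tips_ahead is the distance from the TCP to the fingertips, in m); z points along the fingers, y is the line along which they close (so a half turn about z gives the same grasp; the last joint's range is limited). The gripper opens to 85 mm and grips with 20 to 120 N. Pads are 22 mm wide; open, the fingers measure 114 mm over their backs; the gripper's body (76 mm by 85 mm) begins 54 mm behind the grasp point. The pads swing forward as they close: fully open they stand 13 mm farther back than shut.
Start: joints at [1.208, 0.091, 1.231, -0, 1.82, -0.057], TCP at [0.181, 0.572, 0.207] pointing down, gripper open.
Joint ranges: [-2.87, 2.87], [-0.86, 2.18], [0.17, 2.46], [-1.51, 4.65], [0.06, 2.69], [-2.65, 2.65]. Speed limits (rad/s): [2.57, 2.57, 3.01, 3.14, 3.14, 3.14].

## Interface

Orientations are given as [roll, pitch, yaw] about the fixed x, y, z axes, in that order (R = Rz(yaw) Ry(pitch) Rx(roll)).
In Python, from rig import * gives the robot as it stands. The module is installed in compiled form; this text tells all that it offers.
- The arm moves only by the shell command python3 -m creep 'ROWS' [OPENING]. ROWS is text: rows parted by semicolons, each of 6 numbers parted by spaces: the shift along the tool's x, y, z in cm, then the turn, a rotation vector about the tool's x, y, z in degrees. In form: tx ty tz wx wy wz; .... A call has 1 to 20 rows; each row shifts and turns the commanded pose from where the row before left it, along the tool's axes as they then stand; what a row does not reach is not made up. A row lasts 1/8 s, in which the tool goes at most 62.5 mm and 10.7 degrees, less where a joint would pass 70% of its speed; a pose out of reach is approached as far as the arm can. A call is refused whole if a number of a shift passes 6.25 or a number of a turn 10.7, either way. A call with a gripper value outside its range is refused whole. OPENING is the gripper's target within -1 to 1 (fully open at 1, half-way at 0, shut at -1), set as the call begins (- or left out, the last holds). The fingers move at their own pace and stop on an object; the grip force is fixed at half the most. Time passes only in rows, so rows that do not move let the fingers close. It gives the time, the measured TCP pose, the force, the opening and the grip force at its end, in the units of the state.
- read_state(): the state, without advancing time (a new reading comes with each control period).
- grab_frame(name): name is "scene" or "top" or "wrist"; returns the picture (400x640x3 uint8, red, green, blue); there is no depth.
- camera_params(name): a dict with "intrinsics" (3x3 intrinsics, pixels), "k1" (the pictures are not rectified: a ray, as slopes to the right and down, at radius r is drawn at 1 + k1 r^2 times it, then the intrinsics apply), "position" and "rotation" of the camera in the world. Camera axes: x right, y up, looking along -z (the intrinsics and any distortion apply to the point x, -y, -z); pixel columns grow to the right and rows downward; lengths in m; the calibration is good to about 2 mm. A picture is of the moment at which its call begins: read the wrist's pose just before it. camera_params takes no time and is no camera call; for the wrist camera it gives the pose at the moment of the call.
- close_job(): hands the job in; it is judged then, once.
The state is a dict: "time_s": time; "joints": joint angles; "qvel": joint speeds; "effort": joint torques, N m; "position": TCP position; "ee_rot": TCP orientation; "force": force on the tool from outside, world axes, zero at the start; "torque": the same for the moment, N m; "grip_width": opening from 0.0 (shut) to 1.0 (fully open); "finger_force": force on a finger pad.
Only numpy, scipy, OpenCV 4.12 (cv2) and the standard library are available. Lean on these libraries where they do the work, as an engineer would, in place of code of your own. Each camera call takes 0.05 s, during which the arm holds its last target. There are 200 camera calls.

## Working session

There is one attempt and no reset: what is moved stays moved. The work goes in short steps, Python scripts to look and compute and a shell command to move; the robot and the scene stay as the last step left them, time stands still between calls to the robot, and variables do not carry over. Pictures are saved under pics/ and viewed, at most 14 in all, crops included, and the job is handed in when it is done.

```bash
ls; mkdir -p pics
python3 - <<'E'
from rig import *
import cv2
s=read_state();print(s)
for n in("scene","top"):
    cv2.imwrite(f"pics/{n}0.png",grab_frame(n)[:,:,::-1]);print(n,camera_params(n))
print(camera_params("wrist"))
E
```

```text
pics
{'time_s': 0.0, 'joints': array([ 1.20829736e+00,  9.18491001e-02,  1.23188526e+00, -6.15009602e-06,
        1.81975585e+00, -5.67249857e-02]), 'qvel': array([-1.28518610e-04, -4.49168907e-04, -3.72920011e-04,  9.27782779e-06,
       -8.14511516e-04,  4.30688616e-04]), 'effort': array([-1.54652018e-03, -4.58721328e+01, -4.18030179e+01,  1.31640368e-04,
        1.11922121e-02, -2.69235863e-05]), 'position': array([0.18052503, 0.57186792, 0.20565708]), 'ee_rot': array([-3.13969781e+00, -1.01627371e-04,  2.83581707e+00]), 'force': array([-0.30435679,  0.12044684,  0.52697728]), 'torque': array([-0.01776875,  0.00802535,  0.06651936]), 'finger_force': 0.0, 'grip_width': 0.9992703089611741}
scene {'intrinsics': array([[473.12930859,   0.        , 312.43715215],
       [  0.        , 473.12930859, 194.76536803],
       [  0.        ,   0.        ,   1.        ]]), 'k1': -0.14448968276114135, 'position': array([ 1.10741451, -0.56544439,  1.38957966]), 'rotation': array([ 0.57018653, -0.01043408,  0.8340451 ])}
top {'intrinsics': array([[511.63403142,   0.        , 324.80985562],
       [  0.        , 511.63403142, 203.01943916],
       [  0.        ,   0.        ,   1.        ]]), 'k1': -0.03496527265144658, 'position': array([2.42038139e-01, 2.17410886e-04, 1.48414931e+00]), 'rotation': array([ 0.18997693, -0.01463074, -1.55903224])}
{'intrinsics': array([[353.71179895,   0.        , 321.35174544],
       [  0.        , 353.71179895, 203.84839824],
       [  0.        ,   0.        ,   1.        ]]), 'k1': -0.042196180041880756, 'position': array([0.10988463, 0.59449637, 0.37308026]), 'rotation': array([-2.98826153e-01,  8.57010964e-04,  1.26539331e+00])}
```

View pics/scene0.png

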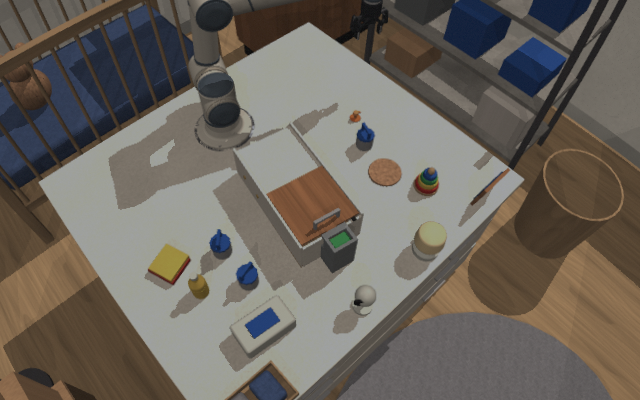

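View pics/top0.png

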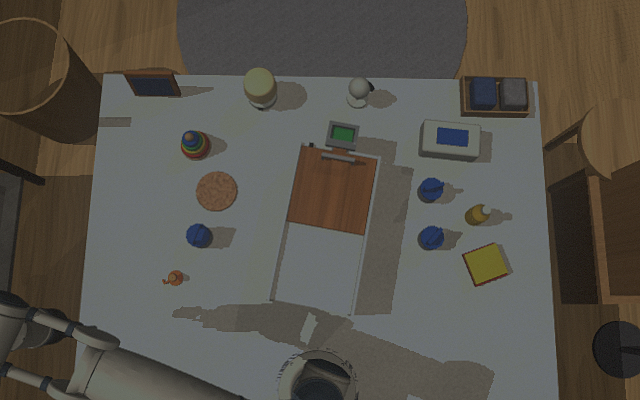

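The scene picture shows three blue-capped cups, the chest (wooden door shut) and the green pad at (341,240). In the top view the pad is at (343,133), the coaster at (217,191), and the cups at (199,236), (431,190) and (431,238). The lotion is at (478,214), the books at (486,264), the wipes at (450,139) and the stacker at (195,145).

```bash
cat > h.py <<'E'
from rig import *
import cv2, numpy as np
from scipy.spatial.transform import Rotation as R
def ray(c,uv):
    uv=np.asarray(uv,float).reshape(-1,1,2)
    n=cv2.undistortPoints(uv,c["intrinsics"],np.array([c["k1"],0,0,0.])).reshape(-1,2)
    d=np.c_[n[:,0],-n[:,1],-np.ones(len(n))]
    return d@R.from_euler("xyz",c["rotation"]).as_matrix().T
def plane(c,uv,z):
    d=ray(c,uv);p=np.asarray(c["position"]);return (p+d*((z-p[2])/d[:,2])[:,None])[:,:2]
def project(c,P):
    q=(np.asarray(P).reshape(-1,3)-c["position"])@R.from_euler("xyz",c["rotation"]).as_matrix()
    q=q*[1,-1,-1];s=q[:,:2]/q[:,2:];s=s*(1+c["k1"]*(s**2).sum(1,keepdims=True))
    return s@c["intrinsics"][:2,:2].T+c["intrinsics"][:2,2]
def mask(im,lo,hi):
    return cv2.inRange(cv2.cvtColor(im,cv2.COLOR_RGB2HSV),np.array(lo),np.array(hi))
def blobs(m,amin=30):
    m=cv2.morphologyEx(m,cv2.MORPH_CLOSE,np.ones((3,3)))
    cs,_=cv2.findContours(m,cv2.RETR_EXTERNAL,cv2.CHAIN_APPROX_NONE)
    return sorted([c.reshape(-1,2) for c in cs if cv2.contourArea(c)>=amin],key=len,reverse=True)
BLUE=((100,110,40),(125,255,255));GREEN=((55,120,40),(90,255,255));ORANGE=((4,120,90),(16,255,255));WOOD=((4,80,50),(16,255,255))
def snap(name):
    c=camera_params(name);return c,grab_frame(name)
def cen(b):
    m=cv2.moments(b);return [m["m10"]/m["m00"],m["m01"]/m["m00"]]
def go(target,yaw=None):
    "remaining move in tool axes: cm, and yaw turn about tool z (deg) with tool down"
    s=read_state();M=R.from_euler("xyz",s["ee_rot"])
    d=M.inv().apply(np.asarray(target)-s["position"])*100
    w=None
    if yaw is not None:
        T=R.from_euler("xyz",[np.pi,0,yaw])
        w=min([np.degrees((M.inv()*T*R.from_euler("z",k)).as_rotvec()) for k in(0,np.pi)],key=np.linalg.norm)
    print("pos",s["position"].round(4),"yaw",s["ee_rot"].round(3),"shift cm",d.round(2),"turn",None if w is None else w.round(1),"j6",s["joints"][5].round(2))
E
python3 - <<'E'
from h import *
for n in("top","scene"):
    c=camera_params(n);im=cv2.imread(f"pics/{n}0.png")[:,:,::-1]
    print(n)
    for b in blobs(mask(im,*GREEN)): print("green",cen(b),plane(c,[cen(b)],.141).round(3))
    for b in blobs(mask(im,*BLUE)): print("blue",np.round(cen(b)),len(b),plane(c,[cen(b)],.07).round(3))
    for b in blobs(mask(im,*WOOD),60):
        r=cv2.minAreaRect(b);
        if 0<r[0][0]<640: print("wood",np.round(r[0]),np.round(r[1]),plane(c,[r[0]],.006).round(3), plane(c,cv2.approxPolyDP(b,6,True).reshape(-1,2),.133).round(3).tolist())
E
```

```text
top
green [342.8308308308308, 134.02002002002] [[ 0.694 -0.064]]
blue [452. 136.] 86 [[ 0.717 -0.385]]
blue [196. 235.] 85 [[0.419 0.34 ]]
blue [190. 139.] 70 [[0.696 0.373]]
blue [432. 237.] 67 [[ 0.422 -0.318]]
blue [432. 188.] 64 [[ 0.561 -0.32 ]]
wood [546. 200.] [399. 185.] [[ 0.547 -0.68 ]] [[1.119, -0.441], [1.047, -0.452], [1.031, -0.428], [1.053, -0.426], [0.916, -0.399], [0.908, -0.419], [0.873, -0.38], [0.759, -0.395], [0.775, -0.444], [0.783, -0.416], [0.877, -0.412], [0.894, -0.496], [0.845, -0.499], [0.876, -0.516], [0.881, -0.583], [0.853, -0.587], [0.875, -0.609], [0.812, -0.639], [0.558, -0.62], [0.608, -0.725], [0.586, -0.74], [0.244, -0.741], [0.223, -0.661], [0.248, -0.634], [0.461, -0.621], [0.007, -0.62], [0.001, -0.82], [0.045, -0.827], [0.073, -0.73], [0.146, -0.715], [0.2, -0.759], [0.21, -0.809], [0.179, -0.847], [0.835, -0.917], [0.865, -0.893], [0.869, -0.921], [0.957, -0.931], [0.956, -0.904], [0.973, -0.933], [1.13, -0.952], [1.132, -0.817], [1.095, -0.804], [1.079, -0.839], [1.049, -0.805], [1.056, -0.83], [0.998, -0.839], [1.017, -0.82], [0.933, -0.775
[... 4081 characters left out ...]
28]]
wood [425. 186.] [24. 17.] [[0.7   0.363]] [[0.693, 0.295], [0.727, 0.245], [0.775, 0.275], [0.756, 0.324], [0.721, 0.267], [0.754, 0.275], [0.748, 0.251]]
wood [384. 172.] [26. 32.] [[0.56  0.299]] [[0.56, 0.206], [0.632, 0.173], [0.659, 0.244], [0.592, 0.273]]
wood [360.  41.] [26. 26.] [[-0.005  0.753]] [[0.058, 0.707], [0.062, 0.562], [0.182, 0.561]]
wood [490. 187.] [ 4. 51.] [[0.861 0.541]] [[0.888, 0.547], [0.882, 0.338]]
wood [340. 387.] [ 8. 38.] [[ 0.988 -0.334]] [[0.99, -0.307], [0.993, -0.405], [1.012, -0.384]]
wood [550. 114.] [ 7. 17.] [[0.821 1.039]] [[0.834, 0.94], [0.867, 0.846]]
wood [355. 116.] [10. 10.] [[0.3   0.412]] [[0.354, 0.337], [0.372, 0.299], [0.395, 0.311]]
```

```bash
python3 - <<'E'
from h import *
import rig;print([ (k,getattr(rig,k)) for k in dir(rig) if 'tip' in k.lower()])
go([.6935,-.0635,.26],2.967)
E
python3 -m creep '0 0 -5 0 0 7.5; 0 0 0 0 0 0' -1
python3 -c "
from h import *
go([.6935,-.0635,.24],2.967)"
```

```text
[('tips_ahead', 0.014)]
pos [0.1805 0.5719 0.2058] yaw [-3.14  -0.     2.836] shift cm [-68.05 -45.16  -5.35] turn [-0.1 -0.  -7.5] j6 -0.06
time_s: 0.35
position: [0.181, 0.5731, 0.2613]
ee_rot: [3.135, -0.001, 2.704]
force: [-0.2, 0.1, -0.1]
grip_width: 0.605
finger_force: 0.0
pos [0.181  0.5731 0.2613] yaw [ 3.135e+00 -1.000e-03  2.704e+00] shift cm [-73.4  -35.96   1.84] turn [  0.4   0.  -15.1] j6 0.08
```

```bash
python3 -m creep '0 0 0 0 0 -7.5; 0 0 0 0 0 -7.5; 0 0 0 0 0 0'
python3 -c "
from h import *
go([.6935,-.0635,.24],2.967)"
```

```text
time_s: 0.72
position: [0.1806, 0.572, 0.2559]
ee_rot: [-3.14, -0.0, 2.966]
force: [0.8, -0.3, 1.0]
grip_width: 0.002
finger_force: 0.0
pos [0.1806 0.572  0.2559] yaw [-3.14  -0.     2.966] shift cm [-61.6  -53.61   1.64] turn [-0.1 -0.  -0.1] j6 -0.19
```

```bash
python3 -m creep '-4.4 -3.8 0 0 0 0;-4.4 -3.8 0 0 0 0;-4.4 -3.8 0 0 0 0;-4.4 -3.8 0 0 0 0;-4.4 -3.8 0 0 0 0;-4.4 -3.8 0 0 0 0;-4.4 -3.8 0 0 0 0;-4.4 -3.8 0 0 0 0;-4.4 -3.8 0 0 0 0;-4.4 -3.8 0 0 0 0;-4.4 -3.8 0 0 0 0;-4.4 -3.8 0 0 0 0;-4.4 -3.8 0 0 0 0;-4.4 -3.8 0 0 0 0; 0 0 0 0 0 0;0 0 0 0 0 0'
python3 - <<'E'
from h import *
go([.6935,-.0635,.20],2.967)
c,im=snap("wrist");cv2.imwrite("pics/w1.png",im[:,:,::-1])
for b in blobs(mask(im,*GREEN)): print("green",cen(b),plane(c,[cen(b)],.141).round(4))
E
```

```text
time_s: 2.72
position: [0.6946, -0.0589, 0.2558]
ee_rot: [3.141, -0.002, 2.965]
force: [-0.7, -0.1, 0.6]
grip_width: -0.0
finger_force: 0.0
pos [ 0.6946 -0.0589  0.2558] yaw [ 3.141e+00 -2.000e-03  2.965e+00] shift cm [ 0.02 -0.48  5.58] turn [ 0.  -0.1 -0.1] j6 -1.53
green [318.76824007105694, 189.3385357188174] [[ 0.6943 -0.0608]]
```

View pics/w1.png

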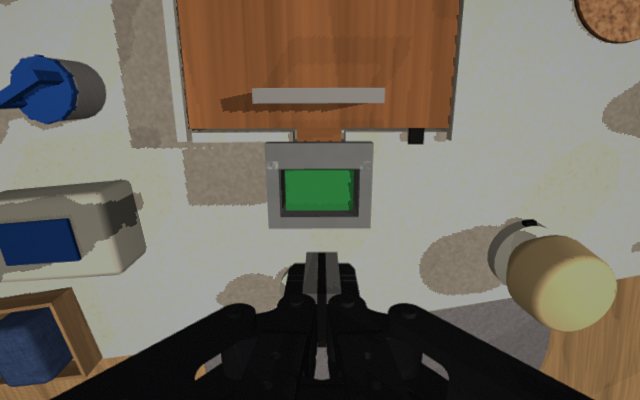

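The wrist view shows the pad centred at (318,189) and the handle bar level at (318,95), so the yaw fits. The three views agree on the pad position within 3 mm.

```bash
python3 -m creep '0 -0.3 4.5 0 0 0;0 0 3 0 0 0;0 0 1.5 0 0 0;0 0 0.8 0 0 0;0 0 0.7 0 0 0;0 0 0.6 0 0 0;0 0 0 0 0 0;0 0 0 0 0 0'
python3 - <<'E'
from h import *
s=read_state();print(s["position"],s["force"])
c,im=snap("top");cv2.imwrite("pics/t1.png",im[:,:,::-1])
for b in blobs(mask(im,*WOOD),1000):
    if len(b)<500: print(plane(c,cv2.approxPolyDP(b,8,True).reshape(-1,2),.133).round(3).tolist())
E
```

```text
time_s: 3.78
position: [0.6944, -0.0619, 0.1463]
ee_rot: [3.142, 0.001, 2.967]
force: [0.1, -0.8, 0.5]
grip_width: 0.002
finger_force: 0.0
[ 0.6943565  -0.06194629  0.14627324] [ 0.14935402 -0.78560674  0.53947975]
[[0.583, 0.291], [0.511, 0.328], [0.479, 0.264], [0.54, 0.224]]
```

```bash
python3 -m creep '0 0 0.3 0 0 0;0 0 0.2 0 0 0;0 0 0 0 0 0;0 0 0 0 0 0'
python3 - <<'E'
from h import *
c,im=snap("scene");cv2.imwrite("pics/s1.png",cv2.resize(im[150:280,240:420,::-1],(720,520)))
E
```

```text
time_s: 4.32
position: [0.6941, -0.0618, 0.1408]
ee_rot: [3.142, -0.0, 2.967]
force: [0.5, 0.6, 0.5]
grip_width: 0.002
finger_force: 0.0
```

View pics/s1.png

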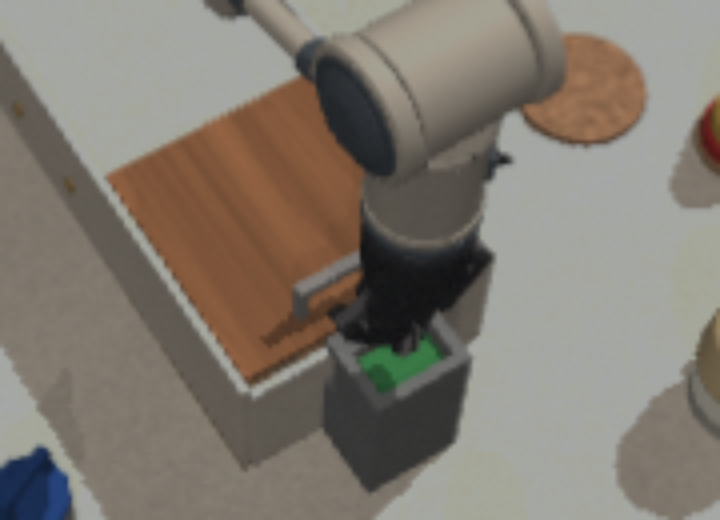

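The fingers are in the gap at crop position (405,345), but there is no contact force yet. I'll continue down in small steps.

```bash
python3 -m creep '0 0 0.3 0 0 0;0 0 0.2 0 0 0;0 0 0 0 0 0;0 0 0 0 0 0'; python3 -m creep '0 0 0.3 0 0 0;0 0 0.2 0 0 0;0 0 0 0 0 0;0 0 0 0 0 0'
python3 - <<'E'
from h import *
print(tips_ahead)
c,im=snap("scene");cv2.imwrite("pics/s2.png",cv2.resize(im[150:280,240:420,::-1],(720,520)))
E
```

```text
time_s: 4.88
position: [0.6941, -0.0618, 0.1357]
ee_rot: [3.142, -0.0, 2.967]
force: [0.8, -0.1, -0.5]
grip_width: 0.001
finger_force: 0.0
time_s: 5.38
position: [0.6941, -0.0618, 0.1308]
ee_rot: [3.142, -0.0, 2.967]
force: [-0.3, -0.1, -0.1]
grip_width: 0.0
finger_force: 0.0
0.014
```

View pics/s2.png

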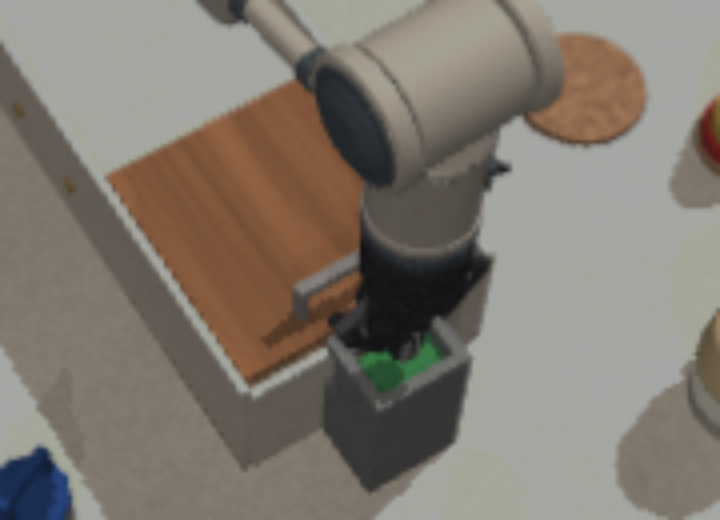

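```bash
python3 -m creep '0 0 0.3 0 0 0;0 0 0 0 0 0;0 0 0 0 0 0'; python3 -m creep '0 0 0.3 0 0 0;0 0 0 0 0 0;0 0 0 0 0 0';python3 -m creep '0 0 0.3 0 0 0;0 0 0 0 0 0;0 0 0 0 0 0'
python3 - <<'E'
from h import *
s=read_state();print(s["position"],s["force"],s["effort"],project(camera_params("scene"),[s["position"],s["position"]-[0,0,.014]]))
E
```

```text
time_s: 5.8
position: [0.6941, -0.0618, 0.1277]
ee_rot: [3.142, -0.0, 2.967]
force: [-0.1, 0.5, 0.2]
grip_width: -0.001
finger_force: 0.0
time_s: 6.18
position: [0.6941, -0.0618, 0.1247]
ee_rot: [-3.142, -0.0, 2.967]
force: [0.3, -1.3, -0.4]
grip_width: 0.003
finger_force: 0.0
time_s: 6.55
position: [0.6941, -0.0619, 0.1217]
ee_rot: [-3.142, -0.0, 2.967]
force: [0.0, -1.3, -0.6]
grip_width: 0.003
finger_force: 0.0
[ 0.69410747 -0.06187553  0.12173613] [ 0.03276312 -1.29788194 -0.56830535] [-6.59671878e-05 -5.72011900e+01 -4.17949426e+01 -2.86354543e-04
  8.49244934e-04  6.46993090e-05] [[339.79819785 242.24300742]
 [339.52070604 244.34434357]]
```

Run:
```python
from h import *
c,im=snap("wrist");c2,im2=snap("scene")
a=im[80:330,180:460,::-1];b=cv2.resize(im2[205:275,310:380,::-1],(400,400),interpolation=cv2.INTER_CUBIC)
a=cv2.resize(a,(400,357));o=np.zeros((400,800,3),np.uint8);o[:357,:400]=a;o[:,400:]=b
cv2.imwrite("pics/w2.png",o)
```

```text
(no output)
```

View pics/w2.png

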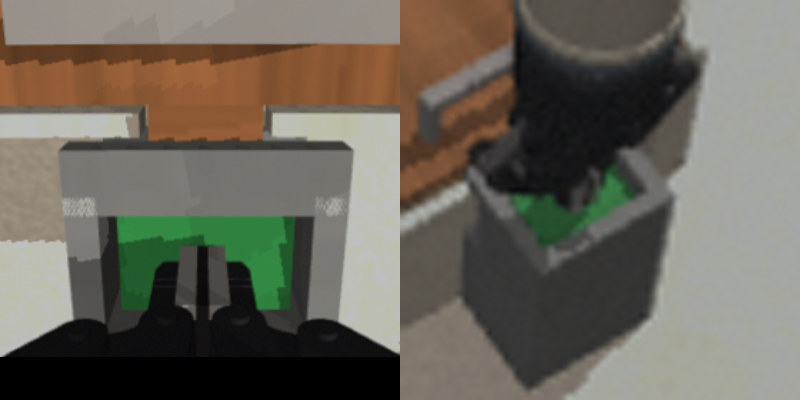

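The fingertip is over the pad in both views, with no contact visible. I'll work out from its pixel row where the tip really is.

Run:
```python
from h import *
s=read_state();c=camera_params("wrist");M=R.from_euler("xyz",s["ee_rot"])
print(M.inv().apply(c["position"]-s["position"]), s["position"])
for x in(-.011,0,.011):
  for t in(-.01,0,.014,.03): print(x,t,project(c,[s["position"]+M.apply([x,0,t])]).round(1))
print(project(c,[[.694-.153*.985+.08*.985,-.062+.153*.174-.08*.174,.173]]))
for z in (.141,.133,.127):print(z,project(c,[[.694+a*.985,-.062-a*.174,z] for a in(-.017,.017)]).round(1).tolist())
```

```text
[ 7.42028474e-02 -1.06004691e-04 -1.67330755e-01] [ 0.69418763 -0.06185462  0.12185555]
-0.011 -0.01 [[321.2 274.4]]
-0.011 0 [[321.2 265.2]]
-0.011 0.014 [[321.2 253.7]]
-0.011 0.03 [[321.2 242.4]]
0 -0.01 [[321.2 254.3]]
0 0 [[321.2 245.9]]
0 0.014 [[321.2 235.5]]
0 0.03 [[321.2 225.3]]
0.011 -0.01 [[321.2 233.3]]
0.011 0 [[321.2 225.9]]
0.011 0.014 [[321.2 216.7]]
0.011 0.03 [[321.2 207.7]]
[[320.81356811  98.64488029]]
0.141 [[320.9, 228.1], [320.9, 294.6]]
0.133 [[320.9, 222.0], [320.9, 286.0]]
0.127 [[320.9, 217.7], [320.9, 280.0]]
```

```bash
for i in 1 2; do python3 -m creep '0 0 0.3 0 0 0;0 0 0 0 0 0;0 0 0 0 0 0'|egrep 'pos|force'; python3 -m creep '0 0 0.2 0 0 0;0 0 0 0 0 0;0 0 0 0 0 0'|egrep 'pos|force'; done
```

```text
position: [0.6941, -0.0618, 0.1187]
force: [-0.2, 0.1, 0.6]
finger_force: 0.0
position: [0.6941, -0.0618, 0.1167]
force: [-0.7, -0.9, 0.1]
finger_force: 0.0
position: [0.6943, -0.0619, 0.115]
force: [-1.7, 0.9, 5.4]
finger_force: 2.8
position: [0.6943, -0.0619, 0.1134]
force: [-2.0, 0.4, 6.3]
finger_force: 3.3
```

```bash
for i in 1 2; do python3 -m creep '0 0 0.2 0 0 0;0 0 0 0 0 0;0 0 0 0 0 0'|egrep 'pos|force'; python3 -m creep '0 0 0.2 0 0 0;0 0 0 0 0 0;0 0 0 0 0 0'|egrep 'pos|force'; done
python3 - <<'E'
from h import *
c,im=snap("wrist");c2,im2=snap("scene")
a=im[80:330,180:460,::-1];b=cv2.resize(im2[185:275,290:380,::-1],(400,400),interpolation=cv2.INTER_CUBIC)
a=cv2.resize(a,(400,357));o=np.zeros((400,800,3),np.uint8);o[:357,:400]=a;o[:,400:]=b
cv2.imwrite("pics/w3.png",o)
E
```

```text
position: [0.6943, -0.0619, 0.111]
force: [-1.4, -0.2, 4.8]
finger_force: 2.7
position: [0.6944, -0.0619, 0.1086]
force: [-1.2, -0.3, 5.3]
finger_force: 2.8
position: [0.6944, -0.0619, 0.107]
force: [-1.4, 0.1, 6.8]
finger_force: 3.2
position: [0.6945, -0.0619, 0.1052]
force: [-1.8, 0.1, 6.4]
finger_force: 3.6
```

View pics/w3.png

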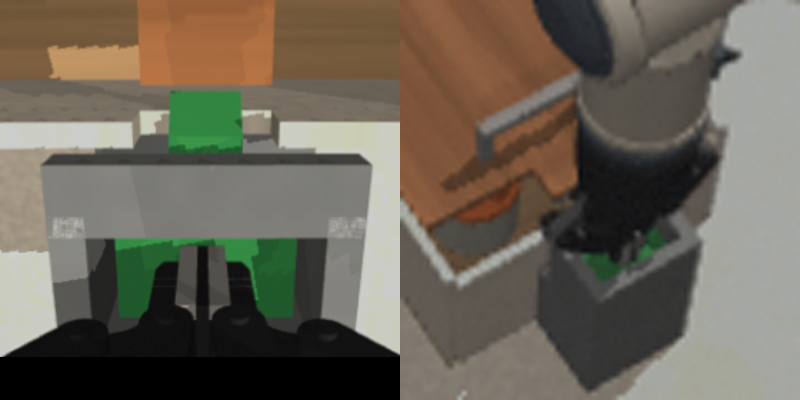

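The door has popped ajar: the tongue is clear of the housing and the green hook shows. Contact came at TCP z ≈ 0.116, so the shut fingertips are about 25 mm above the TCP reading. I'll use that offset from here.

```bash
python3 -m creep '0 0 -4 0 0 0;0 0 -4.5 0 0 0;4 0 0 0 0 0;4.3 0 0 0 0 0;0 0 0 0 0 0;0 0 3.5 0 0 0;0 0 2.2 0 0 0;0 0 0.7 0 0 0;0 0 0 0 0 0'
python3 - <<'E'
from h import *
o=np.array([.694,-.062])-.153*np.array([.985,-.174])
s=read_state();print(o,(s["position"][:2]-o)@np.array([[.985,.174],[-.174,.985]]))
E
```

```text
time_s: 10.88
position: [0.6127, -0.0475, 0.1245]
ee_rot: [-3.142, -0.001, 2.967]
force: [0.0, -0.4, -0.0]
grip_width: -0.002
finger_force: 0.0
[ 0.543295 -0.035378] [0.07051165 0.00014953]
```

```bash
python3 -m creep '0.5 0 -0.2 0 0 0;1 0 0 0 0 0;2 0 0 0 0 0;2 0 0 0 0 0;2 0 0 0 0 0;2 0 0 0 0 0;2 0 0 0 0 0;2 0 0 0 0 0;2 0 0 0 0 0;1.5 0 0 0 0 0;0.8 0 0 0 0 0;0.6 0 0 0 0 0;0.4 0 0 0 0 0;0 0 0 0 0 0;0 0 0 0 0 0'
python3 - <<'E'
from h import *
o=np.array([.5433,-.0354])
s=read_state();print((s["position"][:2]-o)@np.array([[.985,.174],[-.174,.985]]))
c,im=snap("scene");cv2.imwrite("pics/s3.png",im[:,:,::-1])
E
```

```text
time_s: 12.75
position: [0.427, -0.0146, 0.1263]
ee_rot: [-3.142, -0.001, 2.967]
force: [0.2, 0.4, -0.8]
grip_width: 0.003
finger_force: 0.0
[-0.11814387  0.00023978]
```

View pics/s3.png

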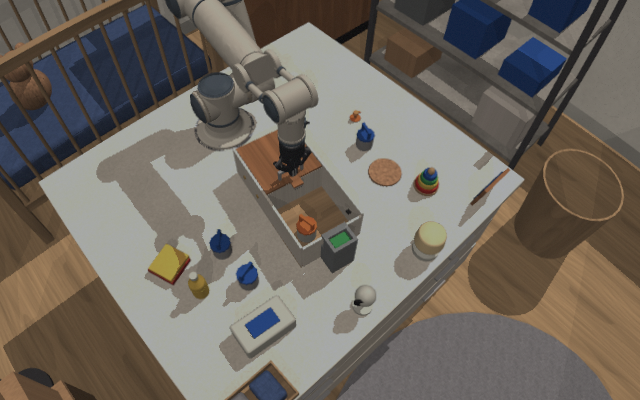

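The door is fully open. The orange pot is inside the chest at scene pixel (307,226), near the latch end, and the cups are unchanged.

```bash
python3 -m creep '-1 0 -4 0 0 0;-4 0 -4 0 0 0;-5 0 -3 0 0 0;-4 0 -2 0 0 0;0 0 0 0 0 0;0 0 0 0 0 0' 1
python3 - <<'E'
from h import *
o=np.array([.5433,-.0354])
for n in("scene","wrist"):
  c,im=snap(n);cv2.imwrite(f"pics/{n}4.png",im[:,:,::-1])
  for b in blobs(mask(im,*ORANGE),40):
    p=plane(c,[cen(b)],.08)[0]
    if np.linalg.norm(p-[.57,-.05])<.15:
      m=np.array(b);print(n,cen(b),len(b),p.round(4),"chest",((p-o)@np.array([[.985,.174],[-.174,.985]])).round(4))
go([0,0,0],2.967)
E
```

```text
time_s: 13.55
position: [0.5646, -0.0389, 0.2557]
ee_rot: [-3.142, -0.002, 2.967]
force: [-0.3, 0.7, -0.4]
grip_width: 0.999
finger_force: 0.0
scene [305.97661772702554, 224.50516585100596] 59 [ 0.5637 -0.0814] chest [ 0.0281 -0.0417]
wrist [321.8692704809162, 114.17244735149403] 1278 [ 0.508  -0.0282] chest [-0.036   0.0009]
pos [ 0.5641 -0.0388  0.2564] yaw [-3.142e+00 -1.000e-03  2.967e+00] shift cm [56.21 -5.99 25.69] turn [-0.  -0.1 -0. ] j6 -1.52
```

View pics/wrist4.png

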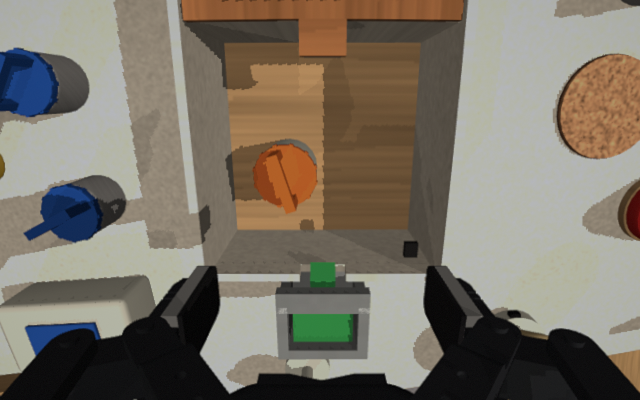

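The wrist view shows the pot cap centred at about (284,175) with its bar from (272,153) to (291,211). The cup at (71,212) has its bar from (27,237) to (97,203).

Run:
```python
from h import *
c=camera_params("wrist");o=np.array([.5433,-.0354])
def rep(n,cap,a,b,z0):
    A,B=plane(c,[a,b],z0+.097);C=plane(c,[cap],z0+.064)[0];m=(A+B)/2
    print(n,"cap",C.round(4),"bar mid",m.round(4),"len",np.linalg.norm(A-B).round(4),"bar yaw",np.arctan2(*(B-A)[::-1]).round(3),"chest",((m-o)@np.array([[.985,.174],[-.174,.985]])).round(4))
rep("pot",(284,175),(272,153),(291,211),.008)
rep("cupB",(71,212),(27,237),(97,203),0)
im=cv2.imread("pics/wrist4.png")
cv2.imwrite("pics/w4z.png",np.hstack([cv2.resize(im[135:225,240:330],(400,400)),cv2.resize(im[180:260,20:110],(400,400))]))
```

```text
pot cap [ 0.5609 -0.0766] bar mid [ 0.5612 -0.0754] len 0.0574 bar yaw 0.105 chest [ 0.0246 -0.0363]
cupB cap [ 0.5617 -0.3167] bar mid [ 0.5619 -0.3037] len 0.0899 bar yaw 1.815 chest [ 0.065  -0.2611]
```

View pics/w4z.png

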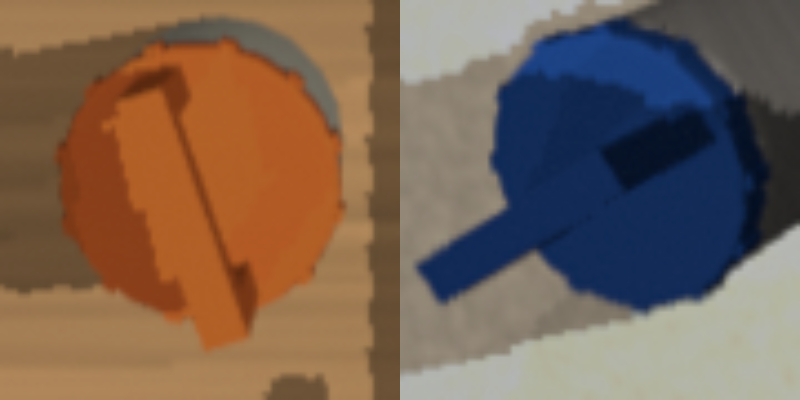

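```bash
python3 -m creep '0 0 0 0 0 -8;0 0 0 0 0 -8;0 0 0 0 0 0' -0.2 | egrep 'pos|rot'
python3 - <<'E'
from h import *
c=camera_params("wrist");c["position"]
go([.5605,-.076,.13],3.247)
E
```

```text
position: [0.5642, -0.0388, 0.2571]
ee_rot: [-3.141, 0.001, -3.038]
pos [ 0.5642 -0.0388  0.2571] yaw [-3.141e+00  1.000e-03 -3.038e+00] shift cm [ 0.76 -3.66 12.71] turn [-0.   0.  -0.1] j6 -1.8
```

```bash
python3 -m creep '0.8 -3.6 3 0 0 0;0 0 5 0 0 0;0 0 4.5 0 0 0;0 0 0 0 0 0;0 0 0 0 0 0' | egrep 'pos|rot|force|width'
python3 - <<'E'
from h import *
go([.5605,-.076,.058],3.247)
c,im=snap("wrist");cv2.imwrite("pics/w5.png",im[:,:,::-1])
E
```

```text
position: [0.5615, -0.0757, 0.1342]
ee_rot: [-3.141, 0.003, -3.038]
force: [0.2, -0.4, 0.6]
grip_width: 0.402
finger_force: 0.0
pos [ 0.5615 -0.0757  0.1342] yaw [-3.141e+00  3.000e-03 -3.038e+00] shift cm [ 0.12 -0.01  7.62] turn [-0.   0.2 -0.1] j6 -1.87
```

View pics/w5.png

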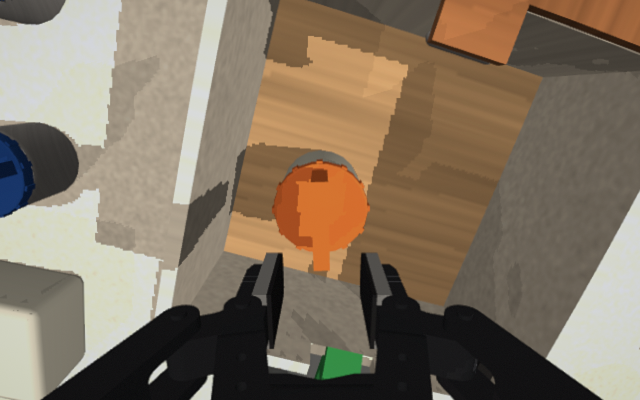

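The bar stands vertical at column 320, midway between the pads at (275..375). I'll descend and watch the force.

```bash
python3 -m creep '0 0 3 0 0 0;0 0 2.5 0 0 0;0 0 1 0 0 0;0 0 0 0 0 0' | egrep 'pos|force'; python3 -m creep '0 0 0.6 0 0 0;0 0 0.5 0 0 0;0 0 0 0 0 0;0 0 0 0 0 0' | egrep 'pos|force'
python3 -m creep '0 0 0 0 0 0;0 0 0 0 0 0;0 0 0 0 0 0;0 0 0 0 0 0;0 0 0 0 0 0' -1| egrep 'pos|force|width'
```

```text
position: [0.5615, -0.0757, 0.068]
force: [-0.6, -0.0, 0.5]
finger_force: 0.0
position: [0.561, -0.0757, 0.0559]
force: [0.4, 0.4, -0.1]
finger_force: 0.0
position: [0.5611, -0.0759, 0.056]
force: [-0.3, -2.2, 1.2]
grip_width: 0.105
finger_force: 58.6
```

```bash
python3 -m creep '0 0 -2 0 0 0;0 0 -4 0 0 0;0 0 -6 0 0 0;0 0 -6 0 0 0;0 0 0 0 0 0;-0.4 4 0 0 0 0;-0.6 6 0 0 0 0;-0.6 6 0 0 0 0;-0.6 6 0 0 0 0;-0.6 6 0 0 0 0;-0.6 6 0 0 0 0;-0.4 3.5 0 0 0 0;0 0 0 0 0 0;0 0 0 0 0 0;0 0 0 0 0 0' | egrep 'pos|force|width'
python3 - <<'E'
from h import *
go([.559,.301,.057])
c,im=snap("wrist");cv2.imwrite("pics/w6.png",im[:,:,::-1])
m=mask(im,(4,60,40),(20,255,255))
for b in blobs(m,1500):print(len(b),cen(b),plane(c,[cen(b)],.006).round(4))
E
```

```text
position: [0.5598, 0.3, 0.2358]
force: [0.1, 0.0, -1.3]
grip_width: 0.103
finger_force: 58.7
pos [0.5598 0.3    0.2358] yaw [-3.141 -0.    -3.039] shift cm [ 0.07  0.11 17.88] turn None j6 -1.24
720 [322.7361001085585, 253.2091071795323] [[0.6708 0.3131]]
486 [18.15270458946989, 98.0776246453182] [[ 0.52   -0.0437]]
416 [610.5526811093185, 328.7940193592994] [[0.7456 0.7187]]
298 [327.5796982617251, 148.8023122335192] [[0.5428 0.3052]]
```

View pics/w6.png

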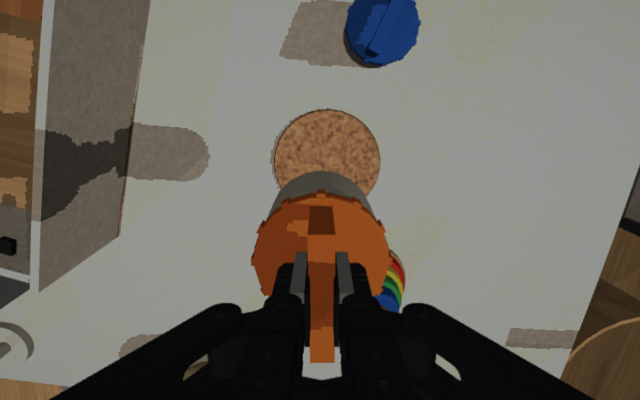

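The pot hangs upright in the grip. The coaster, centred at about (327,163), lies below, and a cup is near (383,30).

```bash
python3 -m creep '0.1 0.2 5 0 0 0;0 0 5 0 0 0;0 0 4 0 0 0;0 0 2 0 0 0;0 0 1.2 0 0 0;0 0 0.6 0 0 0;0 0 0.2 0 0 0;0 0 0.1 0 0 0;0 0 0 0 0 0;0 0 0 0 0 0' | egrep 'pos|force|width'
```

```text
position: [0.5587, 0.3032, 0.0553]
force: [0.5, -0.1, -2.3]
grip_width: 0.102
finger_force: 58.6
```

```bash
python3 -m creep '0 0 0.1 0 0 0;0 0 0 0 0 0;0 0 0.1 0 0 0;0 0 0 0 0 0' | egrep 'pos|force|width';  python3 -m creep '0 0 0 0 0 0;0 0 0 0 0 0;0 0 0 0 0 0;0 0 0 0 0 0' -0.2 | egrep 'pos|force|width'; python3 -m creep '0 0 -3 0 0 0;0 0 -6 0 0 0;0 0 -6 0 0 0;0 0 -5 0 0 0;4 0 0 0 0 0;4 0 0 0 0 0;2 0 0 0 0 0;0 0 0 0 0 0;0 0 0 0 0 0'| egrep 'pos|rot'
cat >> h.py <<'E'
def bars(cam,col,z0=0,near=None,rad=.1,amin=80):
    "blue/orange blobs: centroid on cap plane; edge angle; saves nothing"
    c,im=snap(cam);out=[]
    for b in blobs(mask(im,*col),amin):
        p=plane(c,[cen(b)],z0+.064)[0]
        if near is None or np.linalg.norm(p-near)<rad: out.append((np.round(cen(b),1),len(b),p.round(4)))
    return c,im,out
E
python3 - <<'E'
from h import *
c,im,o=bars("wrist",BLUE,near=[.42,.33],rad=.12);print(o)
u,v=np.round(o[0][0]).astype(int)
cv2.imwrite("pics/w7.png",np.hstack([cv2.resize(im[max(0,v-60):v+60,u-60:u+60,::-1],(400,400)),cv2.resize(im[:,:,::-1],(400,400))]))
print(u-60,max(0,v-60),im[max(0,v-60):v+60].shape)
E
```

```text
position: [0.5588, 0.3031, 0.054]
force: [-0.7, -1.2, 6.0]
grip_width: 0.101
finger_force: 59.5
position: [0.5584, 0.3031, 0.0526]
force: [-0.4, -0.5, 0.5]
grip_width: 0.406
finger_force: 0.0
position: [0.4595, 0.2927, 0.2527]
ee_rot: [-3.142, 0.0, -3.037]
[(array([371.6, 136.7]), 188, array([0.42  , 0.3388]))]
312 77 (120, 640, 3)
```

View pics/w7.png

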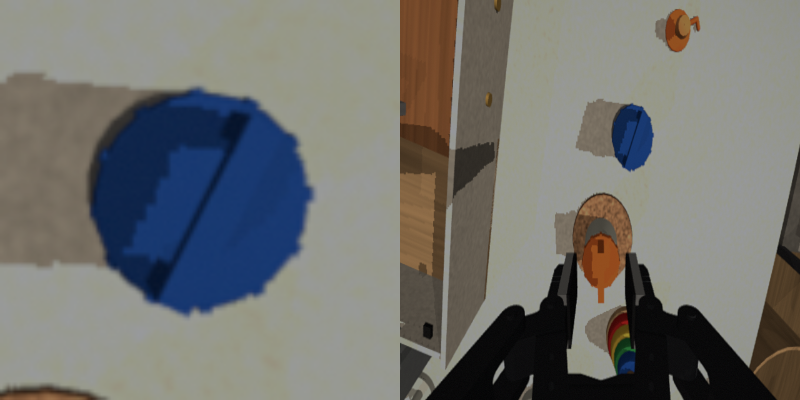

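The cup's cap is centred at about full-image pixel (372,137), with its bar running from (360,167) to (385,111). The pot stands on the coaster. I'll automate the bar angle from the longest straight edge.

```bash
cat >> h.py <<'E'
def cup(near,col=BLUE,z0=0,rad=.09,cam="wrist"):
    c,im,o=bars(cam,col,z0,near,rad)
    if not o: print("none");return
    for uv,n,p in o[:2]:
        m=np.zeros(im.shape[:2],np.uint8)
        b=[b for b in blobs(mask(im,*col),80) if np.allclose(np.round(cen(b),1),uv)][0]
        cv2.drawContours(m,[b.reshape(-1,1,2)],-1,255,-1)
        x,y,w,h=cv2.boundingRect(b)
        g=im[y:y+h,x:x+w].max(2);g=cv2.resize(g,None,fx=4,fy=4,interpolation=cv2.INTER_CUBIC)
        ls=cv2.createLineSegmentDetector().detect(cv2.equalizeHist(g))[0].reshape(-1,4)/4+[x,y,x,y]
        L=[]
        er=cv2.erode(m,np.ones((5,5)))
        for l in ls:
            mid=((l[:2]+l[2:])/2).astype(int)
            if not er[mid[1],mid[0]]: continue
            A,B=plane(c,[l[:2],l[2:]],z0+.095);d=B-A
            L.append((np.linalg.norm(d),np.arctan2(d[1],d[0])%np.pi,(A+B)/2))
        L.sort(key=lambda t:-t[0])
        print("blob",uv,n,"cap~",p,"box",(x,y,w,h))
        for t in L[:4]: print("  line len %.3f yaw %.3f mid"%t[:2],t[2].round(4))
E
python3 - <<'E'
from h import *
cup([.42,.338])
c=camera_params("wrist");A,B=plane(c,[[360,167],[385.5,111.5]],.098);print(A,B,np.arctan2(*(A-B)[::-1])%np.pi)
go([.42,.338,.2])
E
```

```text
blob [371.7 136.6] 191 cap~ [0.42   0.3388] box (339, 104, 67, 67)
  line len 0.056 yaw 2.802 mid [0.4195 0.3364]
  line len 0.032 yaw 2.810 mid [0.419  0.3337]
  line len 0.010 yaw 1.744 mid [0.3927 0.3272]
  line len 0.009 yaw 1.690 mid [0.4041 0.3341]
[0.44535032 0.32684056] [0.39356833 0.34259581] 2.8462311008100745
pos [0.4597 0.2926 0.2523] yaw [-3.141 -0.    -3.038] shift cm [3.48 4.92 5.23] turn None j6 -1.17
```

```bash
python3 -m creep '3.5 4.9 0 0 0 0;0 0 0 0 0 8.5;0 0 0 0 0 8.5;0 0 0 0 0 8.4;0 0 3 0 0 0;0 0 3 0 0 0;0 0 4 0 0 0;0 0 0 0 0 0;0 0 0 0 0 0' | egrep 'pos|rot'
python3 - <<'E'
from h import *
cup([.42,.338])
go([.42,.338,.048],2.802)
E
```

```text
position: [0.4198, 0.338, 0.1542]
ee_rot: [3.141, 0.001, 2.802]
blob [323.2 196.9] 276 cap~ [0.4201 0.3398] box (280, 153, 87, 98)
  line len 0.010 yaw 1.235 mid [0.395  0.3483]
  line len 0.008 yaw 2.802 mid [0.4333 0.3306]
  line len 0.008 yaw 1.246 mid [0.3966 0.3496]
  line len 0.007 yaw 1.224 mid [0.39   0.3512]
pos [0.4201 0.3383 0.155 ] yaw [3.139e+00 2.000e-03 2.802e+00] shift cm [ 1.00e-02 -5.00e-02  1.07e+01] turn [0.1 0.1 0. ] j6 -0.62
```

```bash
python3 -m creep '0 0.05 4 0 0 0;0 0 4 0 0 0;0 0 1.5 0 0 0;0 0 0 0 0 0' | egrep 'pos|force'; python3 -m creep '0 0 0.6 0 0 0;0 0 0.5 0 0 0;0 0 0 0 0 0;0 0 0 0 0 0' | egrep 'pos|force'
python3 -m creep '0 0 0 0 0 0;0 0 0 0 0 0;0 0 0 0 0 0;0 0 0 0 0 0;0 0 0 0 0 0' -1| egrep 'pos|force|width'
python3 -c "
from h import *
o=np.array([.5433,-.0354])
for x,y in((-.047,-.047),(.047,-.047),(-.047,.047),(.047,.047)): print((x,y),o+[x*.985+y*.174,-x*.174+y*.985])"
```

```text
position: [0.4195, 0.3384, 0.0584]
force: [-0.4, -0.7, 0.2]
finger_force: 0.0
position: [0.4194, 0.3384, 0.0471]
force: [-0.1, 0.6, -0.2]
finger_force: 0.0
position: [0.4194, 0.3385, 0.0471]
force: [0.2, 1.9, 1.5]
grip_width: 0.104
finger_force: 58.8
(-0.047, -0.047) [ 0.488827 -0.073517]
(0.047, -0.047) [ 0.581417 -0.089873]
(-0.047, 0.047) [0.505183 0.019073]
(0.047, 0.047) [0.597773 0.002717]
```

```bash
python3 -m creep '0 0 -2 0 0 0;0 0 -5 0 0 0;0 0 -6 0 0 0;0 0 -6 0 0 0;0 0 0 0 0 -9.5;0 0 0 0 0 0;-1.6 -2.4 0 0 0 0;-3.2 -4.9 0 0 0 0;-3.2 -4.9 0 0 0 0;-3.2 -4.9 0 0 0 0;-3.2 -4.9 0 0 0 0;-3.2 -4.9 0 0 0 0;-1.6 -2.4 0 0 0 0;0 0 0 0 0 0;0 0 0 0 0 0;0 0 0 0 0 0' | egrep 'pos|force|width'
python3 - <<'E'
from h import *
go([.5578,.0179,.0555],2.967)
E
```

```text
position: [0.5575, 0.0177, 0.2367]
force: [0.7, 0.2, -1.7]
grip_width: 0.105
finger_force: 58.7
pos [0.5575 0.0177 0.2367] yaw [ 3.141 -0.     2.969] shift cm [-0.04  0.02 18.12] turn [ 0.  -0.   0.1] j6 -1.43
```

```bash
python3 -m creep '0 0 5 0 0 0;0 0 5 0 0 0;0 0 4 0 0 0;0 0 2 0 0 0;0 0 1.2 0 0 0;0 0 0.6 0 0 0;0 0 0.2 0 0 0;0 0 0 0 0 0;0 0 0 0 0 0' | egrep 'pos|force|width'; python3 -m creep '0 0 0.1 0 0 0;0 0 0 0 0 0;0 0 0.1 0 0 0;0 0 0 0 0 0' | egrep 'pos|force|width'
```

```text
position: [0.5584, 0.0165, 0.0577]
force: [0.1, -0.1, -2.1]
grip_width: 0.106
finger_force: 58.6
position: [0.558, 0.0166, 0.055]
force: [-0.5, -0.1, -1.1]
grip_width: 0.104
finger_force: 58.9
```

```bash
python3 -m creep '0 0 0.1 0 0 0;0 0 0 0 0 0;0 0 0 0 0 0;0 0 0 0 0 0' | egrep 'pos|force|width'; python3 -m creep '0 0 0 0 0 0;0 0 0 0 0 0;0 0 0 0 0 0;0 0 0 0 0 0' -0.2 | egrep 'pos|force|width'
python3 -m creep '0 0 -3 0 0 0;0 0 -6 0 0 0;0 0 -6 0 0 0;0 0 -5 0 0 0;0 0 0 0 0 0;0 0 0 0 0 0' | egrep 'pos|force'
python3 - <<'E'
from h import *
cup([.558,.017],z0=.008,rad=.06)
cup([.56,-.31],rad=.12)
cup([.56,-.31],rad=.2,cam="top")
go([.56,-.28,.25],2.967)
E
```

```text
position: [0.5584, 0.0168, 0.0549]
force: [-1.1, 1.8, 5.5]
grip_width: 0.103
finger_force: 59.7
position: [0.5578, 0.0165, 0.0535]
force: [0.1, 0.5, -0.4]
grip_width: 0.399
finger_force: 0.0
position: [0.5579, 0.0165, 0.253]
force: [0.4, 0.2, -1.0]
finger_force: 0.0
blob [322.2 173.1] 198 cap~ [0.5588 0.0175] box (290, 140, 66, 71)
  line len 0.055 yaw 2.963 mid [0.5617 0.0226]
  line len 0.011 yaw 3.130 mid [0.5561 0.0046]
  line len 0.011 yaw 1.395 mid [0.5326 0.0224]
  line len 0.007 yaw 2.957 mid [0.5432 0.0273]
blob [ 26.1 227.1] 189 cap~ [ 0.5621 -0.3161] box (0, 199, 58, 57)
  line len 0.025 yaw 1.780 mid [ 0.5483 -0.2793]
  line len 0.021 yaw 1.833 mid [ 0.5613 -0.2889]
  line len 0.018 yaw 1.846 mid [ 0.567  -0.3147]
  line len 0.016 yaw 1.817 mid [ 0.557  -0.2711]
blob [433.1 186.9] 94 cap~ [ 0.5669 -0.3261] box (421, 178, 23, 22)
  line len 0.012 yaw 1.879 mid [ 0.5631 -0.3366]
  line len 0.010 yaw 1.887 mid [ 0.5569 -0.3145]
  line len 0.009 yaw 2.164 mid [ 0.5492 -0.3335]
  line len 0.008 yaw 2.855 mid [ 0.5596 -0.3264]
blob [452.1 136.4] 86 cap~ [ 0.7187 -0.3866] box (437, 128, 31, 18)
  line len 0.011 yaw 2.617 mid [ 0.7138 -0.3951]
  line len 0.010 yaw 1.561 mid [ 0.7156 -0.3556]
  line len 0.009 yaw 3.117 mid [ 0.7071 -0.3916]
  line len 0.009 yaw 0.008 mid [ 0.7167 -0.401 ]
pos [0.5573 0.0166 0.2515] yaw [-3.141 -0.004  2.968] shift cm [ -5.37 -29.17   0.15] turn [-0.  -0.2  0.1] j6 -1.43
```

```bash
python3 -m creep '0 -3 0 0 0 0;0 -6 0 0 0 0;0 -6 0 0 0 0;0 -6 0 0 0 0;0 -6 0 0 0 0;0 -5 0 0 0 0;0 0 0 0 0 0;0 0 0 0 0 0' | egrep 'pos|force'
python3 - <<'E'
from h import *
cup([.562,-.32],rad=.06)
cup([.424,-.32],rad=.06)
c,im=snap("wrist")
Y=((20,110,60),(32,255,255))
for b in blobs(mask(im,*Y),100):print("yel",np.round(cen(b)),len(b),plane(c,[cen(b)],.1).round(3),plane(c,[cen(b)],.034).round(3))
E
```

```text
position: [0.5026, -0.2982, 0.2526]
force: [-1.3, 0.1, 1.0]
finger_force: 0.0
blob [309.8 228.2] 183 cap~ [ 0.5621 -0.3208] box (280, 198, 62, 60)
  line len 0.055 yaw 1.859 mid [ 0.561  -0.3215]
  line len 0.015 yaw 1.916 mid [ 0.5585 -0.3268]
  line len 0.014 yaw 1.781 mid [ 0.5544 -0.3128]
  line len 0.011 yaw 0.054 mid [ 0.5523 -0.291 ]
blob [285.8  94.3] 198 cap~ [ 0.4228 -0.3182] box (252, 59, 68, 71)
  line len 0.017 yaw 2.433 mid [ 0.4414 -0.3281]
  line len 0.009 yaw 2.381 mid [ 0.4117 -0.3017]
  line len 0.009 yaw 2.416 mid [ 0.4243 -0.3132]
  line len 0.006 yaw 2.419 mid [ 0.445  -0.3269]
yel [127.  55.] 311 [[ 0.368 -0.442]] [[ 0.355 -0.474]]
yel [180. 181.] 190 [[ 0.482 -0.428]] [[ 0.493 -0.458]]
```

```bash
python3 -m creep '-3.1 -0.6 0 0 0 10.7;0 0 0 0 0 10.7;0 0 0 0 0 10.7;0 0 0 0 0 10.7;0 0 0 0 0 10.7;0 0 0 0 0 10.7;0 0 4 0 0 0;0 0 0 0 0 0;0 0 0 0 0 0' | egrep 'pos|rot'
python3 - <<'E'
from h import *
cup([.562,-.32],rad=.06)
go([.562,-.321,.048],1.845)
E
```

```text
position: [0.5327, -0.3093, 0.2151]
ee_rot: [3.141, 0.001, 1.849]
blob [348.4 198.8] 218 cap~ [ 0.5631 -0.3196] box (314, 164, 70, 78)
  line len 0.057 yaw 1.860 mid [ 0.5603 -0.3225]
  line len 0.009 yaw 0.234 mid [ 0.5571 -0.2949]
  line len 0.008 yaw 1.835 mid [ 0.5344 -0.3082]
  line len 0.007 yaw 0.244 mid [ 0.5528 -0.2871]
pos [ 0.5329 -0.3097  0.2159] yaw [3.140e+00 2.000e-03 1.849e+00] shift cm [-1.85  2.46 16.79] turn [0.1 0.1 0.2] j6 -0.86
```

```bash
python3 -m creep '-1.9 2.5 2 0 0 0;0 0 5 0 0 0;0 0 5 0 0 0;0 0 3.2 0 0 0;0 0 0 0 0 0' | egrep 'pos|force'; python3 -m creep '0 0 0.9 0 0 0;0 0 0.7 0 0 0;0 0 0 0 0 0;0 0 0 0 0 0' | egrep 'pos|force'
python3 -m creep '0 0 0 0 0 0;0 0 0 0 0 0;0 0 0 0 0 0;0 0 0 0 0 0;0 0 0 0 0 0' -1| egrep 'pos|force|width'
```

```text
position: [0.5606, -0.3207, 0.0599]
force: [-0.5, -0.2, -0.2]
finger_force: 0.0
position: [0.5618, -0.3215, 0.0465]
force: [-1.2, -0.2, 0.1]
finger_force: 0.0
position: [0.5619, -0.3214, 0.0463]
force: [1.9, -0.6, 3.2]
grip_width: 0.108
finger_force: 58.7
```

```bash
python3 -m creep '0 0 -2 0 0 0;0 0 -5 0 0 0;0 0 -6 0 0 0;0 0 -6 0 0 0;0 0 0 0 0 -10.7;0 0 0 0 0 -10.7;0 0 0 0 0 -10.7;0 0 0 0 0 -10.7;0 0 0 0 0 -10.7;0 0 0 0 0 -10.7;0 0 0 0 0 0;0.3 4 0 0 0 0;0.3 5 0 0 0 0;0.3 5.5 0 0 0 0;0.3 5 0 0 0 0;0.1 3.3 0 0 0 0;0 0 0 0 0 0;0 0 0 0 0 0;0 0 0 0 0 0' | egrep 'pos|force|width'
python3 - <<'E'
from h import *
cup([.558,.017],z0=.008,rad=.05)
go([.5888,-.0943,.0555],2.967)
E
```

```text
position: [0.5878, -0.0957, 0.2358]
force: [-0.9, 0.3, -1.5]
grip_width: 0.105
finger_force: 58.7
blob [435.4 125.1] 214 cap~ [0.5588 0.0164] box (399, 89, 73, 74)
  line len 0.057 yaw 2.966 mid [0.5592 0.0138]
  line len 0.024 yaw 2.975 mid [0.5623 0.0237]
  line len 0.017 yaw 2.976 mid [0.5416 0.0272]
  line len 0.009 yaw 3.048 mid [0.555  0.0083]
pos [ 0.5878 -0.0957  0.2357] yaw [-3.141 -0.     2.966] shift cm [-0.08  0.16 18.02] turn [-0.  -0.  -0.1] j6 -1.61
```

```bash
python3 -m creep '-0.1 0.2 5 0 0 0;0 0 5 0 0 0;0 0 4 0 0 0;0 0 2 0 0 0;0 0 1.2 0 0 0;0 0 0.6 0 0 0;0 0 0.2 0 0 0;0 0 0.1 0 0 0;0 0 0 0 0 0;0 0 0.1 0 0 0;0 0 0 0 0 0;0 0 0 0 0 0' | egrep 'pos|force|width'
```

```text
position: [0.5896, -0.0927, 0.0542]
force: [-0.2, -0.3, 0.2]
grip_width: 0.103
finger_force: 58.9
```

```bash
python3 -m creep '0 0 0.1 0 0 0;0 0 0 0 0 0;0 0 0 0 0 0' | egrep 'pos|force|width'; python3 -m creep '0 0 0 0 0 0;0 0 0 0 0 0;0 0 0 0 0 0;0 0 0 0 0 0' -0.2 | egrep 'pos|force|width'
python3 -m creep '0 0 -3 0 0 0;0 0 -6 0 0 0;0 0 -6 0 0 0;0 0 -5 0 0 0;0 0 0 0 0 0;0 0 0 0 0 0' | egrep 'pos|force'
python3 - <<'E'
from h import *
cup([.589,-.093],z0=.008,rad=.05)
go([.43,-.29,.25],2.967)
E
```

```text
position: [0.5899, -0.0925, 0.0541]
force: [-0.6, 2.3, 5.1]
grip_width: 0.105
finger_force: 59.6
position: [0.5892, -0.0928, 0.0525]
force: [1.1, 0.5, 0.2]
grip_width: 0.399
finger_force: 0.0
position: [0.5893, -0.0927, 0.252]
force: [1.2, -0.5, -1.0]
finger_force: 0.0
blob [322.2 172.3] 201 cap~ [ 0.5892 -0.0917] box (290, 139, 66, 72)
  line len 0.011 yaw 1.356 mid [ 0.5637 -0.0869]
  line len 0.009 yaw 1.390 mid [ 0.5586 -0.0863]
  line len 0.006 yaw 0.105 mid [ 0.5666 -0.0788]
  line len 0.006 yaw 3.005 mid [ 0.5816 -0.1026]
pos [ 0.589  -0.0927  0.2508] yaw [ 3.141e+00 -3.000e-03  2.968e+00] shift cm [ 12.26 -22.18   0.12] turn [ 0.  -0.2  0.1] j6 -1.61
```

```bash
python3 -m creep '1.5 -2.7 0 0 0 0;2.7 -4.9 0 0 0 0;2.7 -4.9 0 0 0 0;2.7 -4.9 0 0 0 0;2.7 -4.8 0 0 0 0;0 0 0 0 0 10.4;0 0 0 0 0 10.4;0 0 0 0 0 10.4;0 0 0 0 0 0;0 0 0 0 0 0' | egrep 'pos|rot'
python3 - <<'E'
from h import *
cup([.423,-.318],rad=.06)
go([.423,-.318,.048],2.42)
E
```

```text
position: [0.4297, -0.29, 0.2516]
ee_rot: [-3.141, -0.002, 2.428]
blob [296.1 184.1] 192 cap~ [ 0.423  -0.3178] box (264, 152, 64, 70)
  line len 0.028 yaw 2.412 mid [ 0.4234 -0.3101]
  line len 0.025 yaw 2.406 mid [ 0.4229 -0.3123]
  line len 0.012 yaw 1.571 mid [ 0.3986 -0.3149]
  line len 0.011 yaw 0.824 mid [ 0.4005 -0.2945]
pos [ 0.4298 -0.29    0.2519] yaw [-3.141e+00 -2.000e-03  2.427e+00] shift cm [-1.35 -2.56 20.39] turn [-0.  -0.1  0.4] j6 -1.52
```

```bash
python3 -m creep '-1.3 -2.5 4 0 0 0;0 0 5 0 0 0;0 0 5 0 0 0;0 0 3.5 0 0 0;0 0 1 0 0 0;0 0 0 0 0 0' | egrep 'pos|force'; python3 -m creep '0 0 1 0 0 0;0 0 0.9 0 0 0;0 0 0 0 0 0;0 0 0 0 0 0' | egrep 'pos|force'
python3 -m creep '0 0 0 0 0 0;0 0 0 0 0 0;0 0 0 0 0 0;0 0 0 0 0 0;0 0 0 0 0 0' -1| egrep 'pos|force|width'
python3 -c "
o=(.5433,-.0354);x,y=-.042,-.05
print(o[0]+x*.985+y*.174,o[1]-x*.174+y*.985)"
```

```text
position: [0.4233, -0.3175, 0.0681]
force: [0.4, 0.1, 0.8]
finger_force: 0.0
position: [0.4234, -0.3177, 0.049]
force: [-0.1, -1.0, 0.9]
finger_force: 0.0
position: [0.4234, -0.3179, 0.0492]
force: [-0.6, -1.2, 3.4]
grip_width: 0.103
finger_force: 58.8
0.49323 -0.077342
```

```bash
python3 -m creep '0 0 -2 0 0 0;0 0 -5 0 0 0;0 0 -6 0 0 0;0 0 -6 0 0 0;0 0 0 0 0 -10.3;0 0 0 0 0 -10.3;0 0 0 0 0 -10.3;0 0 0 0 0 0;-0.3 3 0 0 0 0;-0.6 5.5 0 0 0 0;-0.6 5.5 0 0 0 0;-0.6 5.5 0 0 0 0;-0.6 5.4 0 0 0 0;0 0 0 0 0 0;0 0 0 0 0 0;0 0 0 0 0 0' | egrep 'pos|force|width'
python3 - <<'E'
from h import *
go([.4932,-.0773,.058],2.967)
E
```

```text
position: [0.4938, -0.0785, 0.2389]
force: [0.7, -0.1, -1.8]
grip_width: 0.107
finger_force: 58.8
pos [ 0.4938 -0.0785  0.2389] yaw [-3.141 -0.     2.96 ] shift cm [ 0.08  0.11 18.09] turn [-0.  -0.  -0.4] j6 -1.61
```

```bash
python3 -m creep '0 0.1 5 0 0 0;0 0 5 0 0 0;0 0 4 0 0 0;0 0 2 0 0 0;0 0 1.2 0 0 0;0 0 0.6 0 0 0;0 0 0.2 0 0 0;0 0 0 0 0 0;0 0 0.1 0 0 0;0 0 0 0 0 0;0 0 0 0 0 0' | egrep 'pos|force|width'; python3 -m creep '0 0 0.1 0 0 0;0 0 0 0 0 0;0 0 0 0 0 0' | egrep 'pos|force|width'
```

```text
position: [0.4943, -0.0763, 0.0579]
force: [-0.1, 0.5, -1.7]
grip_width: 0.104
finger_force: 58.7
position: [0.4944, -0.0765, 0.0571]
force: [-1.2, -1.0, 0.6]
grip_width: 0.103
finger_force: 59.2
```

```bash
python3 -m creep '0 0 0.1 0 0 0;0 0 0 0 0 0;0 0 0 0 0 0' | egrep 'pos|force|width'; python3 -m creep '0 0 0 0 0 0;0 0 0 0 0 0;0 0 0 0 0 0;0 0 0 0 0 0' -0.2 | egrep 'pos|force|width'
python3 -m creep '0 0 -3 0 0 0;0 0 -6 0 0 0;0 0 -6 0 0 0;0 0 -5 0 0 0;0 0 0 0 0 0;0 0 0 0 0 0' | egrep 'pos|force'
python3 - <<'E'
from h import *
o=np.array([.5433,-.0354])
for n in("scene","wrist","top"):
  c,im,ob=bars(n,BLUE,.008,o,.14)
  for uv,k,p in ob: print(n,uv,k,p,"chest",((p-o)@np.array([[.985,.174],[-.174,.985]])).round(3))
  if n=="scene":
    cv2.imwrite("pics/s9.png",cv2.resize(im[80:330,150:470,::-1],(768,600)))
    for b in blobs(mask(im,*ORANGE),40):
      p=plane(c,[cen(b)],.075)[0]
      if np.linalg.norm(p-[.56,.3])<.1: print("orange",cen(b),len(b),p)
E
```

```text
position: [0.4946, -0.0767, 0.0571]
force: [-1.5, -0.8, 5.8]
grip_width: 0.103
finger_force: 59.8
position: [0.4941, -0.0763, 0.0555]
force: [0.2, 0.2, -0.3]
grip_width: 0.398
finger_force: 0.0
position: [0.4942, -0.0763, 0.255]
force: [-0.2, -0.1, -1.7]
finger_force: 0.0
scene [292.2 211.4] 57 [ 0.4945 -0.0795] chest [-0.04  -0.052]
scene [308.  233.1] 55 [ 0.5877 -0.0941] chest [ 0.054 -0.05 ]
scene [326.9 207.4] 55 [0.5586 0.0146] chest [0.006 0.052]
orange [394.9671150971599, 165.14648729446935] 52 [0.592686   0.30610502]
wrist [320.6 173.2] 200 [ 0.4945 -0.0769] chest [-0.041 -0.049]
wrist [322.7 259.9] 192 [ 0.5894 -0.0917] chest [ 0.055 -0.047]
wrist [419.4 217.3] 191 [0.5592 0.0168] chest [0.007 0.054]
top [346.4 210.2] 63 [ 0.4941 -0.078 ] chest [-0.041 -0.051]
top [312.2 186.9] 61 [0.5599 0.0189] chest [0.007 0.056]
```

View pics/s9.png

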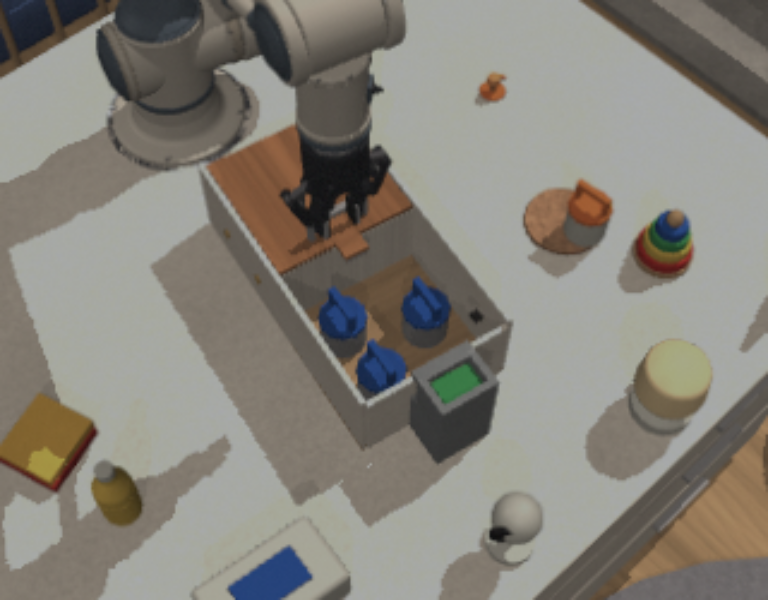

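All three cups stand in the chest at the chosen slots. The pot has been knocked and now stands at the coaster's edge, crop position (588,215), about 33 mm off centre. I'll regrasp and recentre it.

```bash
python3 -m creep '-0.2 3.5 0 0 0 0;-0.4 6 0 0 0 0;-0.4 6 0 0 0 0;-0.4 6 0 0 0 0;-0.4 6 0 0 0 0;-0.4 6 0 0 0 0;-0.2 4.5 0 0 0 0;0 0 0 0 0 0;0 0 0 0 0 0' | egrep 'pos|force'
python3 - <<'E'
from h import *
cup([.59,.305],col=((4,140,90),(14,255,255)),z0=.006,rad=.07)
go([.591,.305,.054],2.967)
E
```

```text
position: [0.585, 0.2928, 0.2545]
force: [0.5, -0.3, -0.3]
finger_force: 0.0
blob [342.9 175.4] 204 cap~ [0.5925 0.3136] box (310, 144, 65, 69)
  line len 0.011 yaw 1.623 mid [0.5673 0.3103]
  line len 0.007 yaw 1.749 mid [0.5609 0.3061]
  line len 0.006 yaw 0.643 mid [0.5931 0.3343]
  line len 0.006 yaw 1.476 mid [0.6038 0.3027]
pos [0.5851 0.2923 0.2553] yaw [-3.141e+00 -1.000e-03  2.962e+00] shift cm [-0.37  1.37 20.12] turn [-0.1 -0.  -0.3] j6 -0.98
```

Run:
```python
from h import *
cs=camera_params("scene");A,B=plane(cs,[[389.6,159.2],[402.9,167.5]],.104);print(A,B,np.linalg.norm(A-B),np.arctan2(*(A-B)[::-1])%np.pi)
c,im=snap("wrist");x,y,w,h=305,138,76,80
col=((4,140,90),(14,255,255));m=mask(im,*col)
for r in range(196,216,3): q=np.where(m[r,300:390])[0]+300; print(r,q.min() if len(q) else 0,q.max() if len(q) else 0)
for ch in(0,1,2):
  g=cv2.resize(im[y:y+h,x:x+w,ch],None,fx=4,fy=4,interpolation=cv2.INTER_CUBIC)
  for l in cv2.createLineSegmentDetector().detect(g)[0].reshape(-1,4)/4+[x,y,x,y]:
    A,B=plane(c,[l[:2],l[2:]],.101);d=B-A;n=np.linalg.norm(d)
    if n>.014: print(ch,l.round(0),n.round(3),(np.arctan2(d[1],d[0])%np.pi).round(3),((A+B)/2).round(4))
```

```text
[0.57473456 0.29175162] [0.62870569 0.29985865] 0.054576617261580966 0.1490959575775448
196 320 366
199 325 361
202 330 356
205 334 356
208 348 389
211 349 352
214 0 0
0 [353. 144. 337. 145.] 0.014 1.446 [0.558  0.3192]
1 [337. 207. 323. 199.] 0.015 0.866 [0.6102 0.2961]
1 [375. 169. 375. 184.] 0.014 3.054 [0.5924 0.3417]
2 [321. 199. 313. 186.] 0.014 0.338 [0.5975 0.286 ]
```

Run:
```python
from h import *
c=camera_params("wrist");E=plane(c,[[350.5,212]],.104)[0];C=plane(c,[[342.5,176.5]],.07)[0];print("end",E,"cap",C,np.arctan2(*(E-C)[::-1]),np.linalg.norm(E-C))
print("proj of C at cap/bar/bottom in scene",project(camera_params("scene"),[[*C,.07],[*C,.104],[*C,.006]]).round(1).tolist())
for n in("scene","top","wrist"):
  cc,im=snap(n)
  for z in(.07,):
    for b in blobs(mask(im,(4,140,90),(14,255,255)),30):
      p=plane(cc,[cen(b)],z)[0]
      if np.linalg.norm(p-[.59,.31])<.1: print(n,np.round(cen(b),1),cv2.boundingRect(b),p.round(4))
```

```text
end [0.62200709 0.3137077 ] cap [0.59449444 0.31247377] 0.04481927254990084 0.027540307073468773
proj of C at cap/bar/bottom in scene [[396.4, 165.3], [397.9, 159.5], [393.5, 175.9]]
scene [395.1 165.3] (387, 155, 18, 19) [0.5914 0.3092]
top [204.9 173. ] (199, 162, 14, 20) [0.5961 0.3247]
wrist [343.  174.2] (309, 143, 66, 69) [0.5926 0.3135]
```

```bash
python3 -m creep '0 0 0 0 0 -7;0 0 0 0 0 -7;0 0 0 0 0 0' | egrep 'pos|rot'
python3 -c "
from h import *
go([.5935,.3125,.15],3.2)"
```

```text
position: [0.5853, 0.2927, 0.2562]
ee_rot: [3.141, 0.001, -3.078]
pos [0.5853 0.2927 0.2562] yaw [ 3.141e+00  1.000e-03 -3.078e+00] shift cm [-0.94  1.92 10.63] turn [0.  0.  0.3] j6 -1.22
```

```bash
python3 -m creep '-0.9 1.9 4 0 0 0;0 0 5 0 0 0;0 0 1.6 0 0 0;0 0 0 0 0 0;0 0 0 0 0 0' | egrep 'pos|rot'
python3 - <<'E'
from h import *
go([.5935,.3125,.053],3.2)
c,im=snap("wrist")
m=mask(im,(4,140,90),(14,255,255))
for b in blobs(m,300):
  r=cv2.boundingRect(b)
  if abs(cen(b)[0]-320)<80 and r[1]+r[3]<330:
    print(np.round(cen(b),1),r)
    for y in range(r[1]+r[3]-20,r[1]+r[3],2):
      q=b[abs(b[:,1]-y)<1,0];print(y,q.min(),q.max())
    E=plane(c,[[b[b[:,1]>r[1]+r[3]-8,0].mean(),r[1]+r[3]]],.104);print(E)
    x,y,w,h=r
    for ch in(0,1,2):
      g=cv2.resize(im[y:y+h,x:x+w,ch],None,fx=3,fy=3,interpolation=cv2.INTER_CUBIC)
      for l in cv2.createLineSegmentDetector().detect(g)[0].reshape(-1,4)/3+[x,y,x,y]:
        if abs(l[3]-l[1])>15: print(ch,l.round(0))
E
```

```text
position: [0.594, 0.3131, 0.1531]
ee_rot: [3.14, 0.004, -3.077]
pos [0.594  0.3131 0.1531] yaw [ 3.14   0.004 -3.077] shift cm [ 0.1  -0.07 10.01] turn [0.1 0.2 0.4] j6 -1.2
[321.6 197.9] (272, 153, 95, 101)
234 300 344
236 303 335
238 316 330
240 316 330
242 316 330
244 316 330
246 317 330
248 317 330
250 317 330
252 317 331
[[0.62180085 0.31639237]]
0 [301. 179. 301. 199.]
1 [316. 253. 316. 238.]
1 [301. 180. 301. 199.]
2 [316. 253. 316. 238.]
2 [330. 238. 331. 253.]
```

The bar is vertical and centred at column 323, so it is aligned.

```bash
python3 -m creep '0 0 4 0 0 0;0 0 3.5 0 0 0;0 0 1 0 0 0;0 0 0 0 0 0' | egrep 'pos|force'; python3 -m creep '0 0 0.7 0 0 0;0 0 0.7 0 0 0;0 0 0 0 0 0;0 0 0 0 0 0' | egrep 'pos|force'
python3 -m creep '0 0 0 0 0 0;0 0 0 0 0 0;0 0 0 0 0 0;0 0 0 0 0 0;0 0 0 0 0 0' -1| egrep 'pos|force|width'
python3 -c "
from h import *
go([.559,.303,.1],3.2)"
```

```text
position: [0.5934, 0.3131, 0.0659]
force: [0.4, 0.9, 0.3]
finger_force: 0.0
position: [0.593, 0.3129, 0.051]
force: [1.1, -0.6, 0.1]
finger_force: 0.0
position: [0.5932, 0.3131, 0.0512]
force: [1.0, 1.3, 2.6]
grip_width: 0.105
finger_force: 58.7
pos [0.5932 0.3131 0.0512] yaw [ 3.141e+00  1.000e-03 -3.076e+00] shift cm [ 3.48 -0.78 -4.88] turn [0.  0.  0.4] j6 -1.2
```

```bash
python3 -m creep '0 0 -1.5 0 0 0;0 0 -1.5 0 0 0;1.7 -0.4 0 0 0 0;1.7 -0.4 0 0 0 0;0 0 0 0 0 0;0 0 1.5 0 0 0;0 0 1.1 0 0 0;0 0 0.3 0 0 0;0 0 0 0 0 0;0 0 0 0 0 0;0 0 0.1 0 0 0;0 0 0 0 0 0' | egrep 'pos|force|width'
```

```text
position: [0.5597, 0.3027, 0.0511]
force: [-0.4, -0.0, 2.9]
grip_width: 0.107
finger_force: 59.0
```

```bash
python3 -m creep '0 0 0 0 0 0;0 0 0 0 0 0;0 0 0 0 0 0' -0.2 | egrep 'pos|force|width'; python3 -m creep '0 0 -3 0 0 0;0 0 -6 0 0 0;0 0 -6 0 0 0;0 0 -5 0 0 0;0 0 0 0 0 7;0 0 0 0 0 7;0 0 0 0 0 0'|egrep 'pos|rot'
python3 - <<'E'
from h import *
go([.3808,-.0067,.25],2.967)
c,im,ob=bars("wrist",((4,140,90),(14,255,255)),.006,[.56,.3],.06);print(ob)
E
```

```text
position: [0.5596, 0.3026, 0.0506]
force: [0.9, 0.4, -0.2]
grip_width: 0.399
finger_force: 0.0
position: [0.5596, 0.3027, 0.2507]
ee_rot: [-3.142, -0.0, 2.964]
pos [0.5596 0.3027 0.2507] yaw [-3.142 -0.     2.964] shift cm [ 12.14 -33.61   0.07] turn [-0.  -0.  -0.2] j6 -0.95
[(array([321.5, 172.7]), 217, array([0.5601, 0.303 ]))]
```

```bash
python3 -m creep '1.2 -3.3 0 0 0 0;1.8 -5 0 0 0 0;1.8 -5 0 0 0 0;1.8 -5 0 0 0 0;1.8 -5 0 0 0 0;1.8 -5 0 0 0 0;1.9 -5.2 0 0 0 0;0 0 0 0 0 0;0 0 0 0 0 0' -1|egrep 'pos|width'
python3 - <<'E'
from h import *
go([.3808,-.0067,.127],2.967)
E
```

```text
position: [0.3812, -0.0054, 0.2508]
grip_width: -0.0
pos [ 0.3812 -0.0054  0.2508] yaw [3.141e+00 1.000e-03 2.964e+00] shift cm [ 0.03 -0.14 12.38] turn [ 0.   0.  -0.2] j6 -1.5
```

```bash
python3 -m creep '0 -0.1 5 0 0 0;0 0 4 0 0 0;0 0 2.5 0 0 0;0 0 0.9 0 0 0;0 0 0 0 0 0;0 0 0 0 0 0'|egrep 'pos|force'
python3 -m creep '-0.6 0 0 0 0 0;-1 0 0 0 0 0;-2 0 0 0 0 0;-2 0 0 0 0 0;-2 0 0 0 0 0;-2 0 0 0 0 0;-2 0 0 0 0 0;-2 0 0 0 0 0;-2 0 0 0 0 0;-1.5 0 0 0 0 0;-1 0 0 0 0 0;0 0 0 0 0 0'|egrep 'pos|force'
python3 - <<'E'
from h import *
o=np.array([.5433,-.0354]);s=read_state();print((s["position"][:2]-o)@np.array([[.985,.174],[-.174,.985]]))
E
```

```text
position: [0.3816, -0.0062, 0.1282]
force: [0.5, -0.1, 0.1]
finger_force: 0.0
position: [0.5596, -0.0389, 0.1263]
force: [-0.5, 0.2, -0.0]
finger_force: 0.0
[ 0.01669208 -0.00064415]
```

```bash
python3 -m creep '-1 0 0 0 0 0;-1 0 0 0 0 0;-0.8 0 0 0 0 0;-0.6 0 0 0 0 0;-0.4 0 0 0 0 0;0 0 0 0 0 0'|egrep 'pos|force'
python3 -m creep '-0.4 0 0 0 0 0;-0.3 0 0 0 0 0;0 0 0 0 0 0;0 0 0 0 0 0'|egrep 'pos|force'
python3 -m creep '-0.2 0 0 0 0 0;-0.2 0 0 0 0 0;0 0 0 0 0 0;0 0 0 0 0 0'|egrep 'pos|force'
python3 - <<'E'
from h import *
o=np.array([.5433,-.0354]);s=read_state();print((s["position"][:2]-o)@np.array([[.985,.174],[-.174,.985]]))
E
```

```text
position: [0.5947, -0.045, 0.1267]
force: [-10.7, 1.8, 1.9]
finger_force: 5.2
position: [0.6027, -0.0465, 0.1266]
force: [-5.3, 2.2, 1.4]
finger_force: 3.0
position: [0.606, -0.047, 0.1266]
force: [-9.3, 1.0, 2.6]
finger_force: 4.4
[ 0.06376442 -0.00055301]
```

```bash
for i in 1; do python3 -m creep '-0.2 0 0 0 0 0;0 0 0 0 0 0;0 0 0 0 0 0'|egrep 'pos|force'; python3 -m creep '-0.2 0 0 0 0 0;0 0 0 0 0 0;0 0 0 0 0 0'|egrep 'pos|force'; done
```

```text
position: [0.6059, -0.047, 0.1266]
force: [-18.1, 2.8, 5.5]
finger_force: 8.9
position: [0.6059, -0.047, 0.1266]
force: [-27.2, 4.4, 8.5]
finger_force: 13.4
```

The door is at its hard stop. I'll back off and check that it stays shut.

```bash
python3 -m creep '1.5 0 0 0 0 0;2 0 0 0 0 0;0 0 -5 0 0 0;0 0 -6 0 0 0;4 0 -4 0 0 0;6 0 0 0 0 0;6 0 0 0 0 0;0 4 0 0 0 0;0 6 0 0 0 0;0 6 0 0 0 0;0 6 0 0 0 0;0 0 0 0 0 0;0 0 0 0 0 0'|egrep 'pos|force'
python3 - <<'E'
from h import *
for n in("top","scene"):
  c,im=snap(n)
  for b in blobs(mask(im,*WOOD),1000):
    p=plane(c,cv2.approxPolyDP(b,6,True).reshape(-1,2),.133)
    if len(p)<9 and np.linalg.norm(p.mean(0)-[.54,-.04])<.1: print(n,p.round(3).tolist())
  for b in blobs(mask(im,*GREEN)): print("green",np.round(cen(b),1),len(b),plane(c,[cen(b)],.141).round(4))
  for b in blobs(mask(im,(4,140,90),(14,255,255)),30):
    p=plane(c,[cen(b)],.07)[0]
    if np.linalg.norm(p-[.56,.3])<.08: print(n,"pot",np.round(cen(b),1),len(b),p.round(4))
for n in("top0","scene0"):
  for b in blobs(mask(cv2.imread(f"pics/{n}.png")[:,:,::-1],*GREEN)): print(n,"green",np.round(cen(b),1),len(b))
E
```

```text
position: [0.4587, 0.2031, 0.277]
force: [0.3, 0.8, 0.4]
finger_force: 0.0
top [[0.661, 0.048], [0.454, 0.084], [0.42, -0.119], [0.627, -0.155]]
green [342.8 134.1] 53 [[ 0.6942 -0.0636]]
scene [[0.457, 0.085], [0.419, -0.117], [0.63, -0.156], [0.663, 0.046]]
green [427.8 180.6] 44 [[0.7319 0.2968]]
green [339.7 239.3] 43 [[ 0.6933 -0.0629]]
scene pot [386.3 161.3] 49 [0.559  0.2989]
top0 green [342.8 134. ] 53
scene0 green [428.  180.8] 44
scene0 green [339.7 239.3] 42
```

```bash
python3 -c "
from rig import *
print(read_state()['time_s'],close_job())"
```

```text
the job is handed in; nothing more can be done
62.875 None
```

I handed the job in at 62.9 s. All three snack cups stand in the chest, the pot is back near the middle of the coaster after being knocked aside once, and the last pictures show the door shut with the hook back up. No verdict came back.

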